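Hang the parts-washing basket on the drip hook

TASK

The wire parts-washing basket is in the drawer of the grey bench-top drawer unit. Pull the drawer open by its handle, lift the basket out and hang it by its bail on the hook of the stand, so that it hangs level and still on the kink in the middle of its bail. The drawer may stay open; do not knock over the spray can between the unit and the stand.

Things in the scene. Friction and masses are not known exactly. Their poses are not given: they have to be found in the camera images.
- cabinet: Grey steel bench-top drawer unit, fixed, 268 mm deep (x), 220 mm wide (y), 165 mm high, with one deep drawer. Origin on the bench under the middle of its front face; +x points into the unit, so the drawer opens along its -x. May stand left or right, the hook stand on the other side.
- drawer (a joint): Drawer slide: 0 m shut, up to 0.16 m fully open; starts 0 to 15 mm open. The drawer's front panel is 8 mm thick and reaches to 157 mm above the bench; inside it is 188 mm wide and 215 mm long, its floor 18 mm above the bench, its side walls 75 mm above the bench.
- drawer_handle (a point): Middle of the drawer's bar handle: a round bar, 10 mm thick, 110 mm long along the unit's y, 40 mm in front of the drawer's front face and 135 mm above the bench (30 mm under the unit's top). Moves with the drawer.
- basket: Loose steel wire basket, 0.17-0.35 kg, 80 (x) x 110 (y) x 50 mm high, z up; origin: centre of its underside. Rigid bail in its y-z plane, round bar 9 mm thick: uprights at y = +-53 mm, flat top with centreline at z = 115 mm; between y = +-18 mm a kink (upturned V) rises to z = 125 mm. Starts in the drawer, some 80 mm behind its front face, bail along the unit's y within 0.15 rad.
- bail_middle (a point): Top of the bail's kink, on the bar's centreline, 125 mm above the basket's underside, with the basket's axes.
- hook_stand: Fixed steel stand: base plate 150 x 130 x 12 mm, upright post 16 mm thick and 211 mm high with one hook. Origin on the bench under the post; the hook points to its -x.
- hook_seat (a point): Lowest point of the hook (bar centreline), 205 mm above the bench, 70 mm in front of the post, with the stand's axes. The hook, a round bar 10 mm thick, runs from the post (6 mm higher there) along -x to this point, then turns up to a tip 18 mm farther out and 18 mm higher. A bail resting here has its middle about 10 mm above this point.
- spray_can: Spray can with a red label standing between the drawer unit and the hook stand, 66 mm across, 190 mm high, loose. Origin: centre of its underside, z up.
There are look-alikes about, which are no part of the job. Leave any turquoise or yellow look-alike of the spray_can alone.

How it is judged:
On the way:
1. the drawer is pulled open by at least 100 mm (value of joint drawer above 0.1 m), for 0.2 s.
At the end, for the whole second after the job is handed in: The basket hangs released and still on the hook, level within 0.2 rad, underside over 60 mm above the bench; the bail's middle is 0 to 22 mm above the hook's seat, within 15 mm sideways, up to 20 mm towards the tip or 40 mm towards the post. The spray can stands (within 0.2 rad) (x of bail_middle in the frame of hook_seat between -0.02 and 0.04 m and y of bail_middle in the frame of hook_seat between -0.015 and 0.015 m and z of bail_middle in the frame of hook_seat between 0 and 0.022 m and contact force between basket and hook_stand above 0.5 N and height (world z) of basket above 0.06 m and angle between each of basket, spray_can's own z axis and vertical below 0.2 rad and linear speed of basket below 0.03 m/s and angular speed of basket below 0.3 rad/s); the robot touches nothing.
It fails at once if the spray can is knocked over (angle between spray_can's own z axis and vertical above 0.5 rad).
It also fails if it takes over 61 s, if anything falls off the work surface, if the arm or the gripper's body presses on something with over 40 N, if the wrist force passes 120 N, or if a joint passes its speed limit or range.

ROBOT

A 6-joint arm with a two-finger parallel gripper is mounted at the origin on the work surface. World frame = base frame: x ahead of the robot, y to its left, z up, the work surface at z = 0. Lengths are in m, angles in rad, forces in N, time in s.
With the tool pointing down it reaches from about 0.35 to 0.775 m from the base axis. Payload 5.5 kg.
Tool frame: the origin (TCP) lies at the very end of the fingers, on their centre line; the grasp point (between the pads) lies 19 mm behind it (grip_point_offset is the distance from the TCP to the grasp point, in m); z points along the fingers, y is the direction in which the jaws open and shut (so a half turn about z gives the same grasp; the last joint's range is limited). The gripper opens to 85 mm and grips with 20 to 120 N. Pads are 22 mm wide; open, the fingers measure 114 mm over their backs; the gripper's body (76 mm by 85 mm) begins 54 mm behind the grasp point. The pads swing forward as they close: fully open they stand 13 mm farther back than shut.
Start: joints at [1.075, 0.313, 0.046, 1.304, 0, 1.431], TCP at [0.2, 0.539, 0.198] pointing down, gripper open.
Joint ranges: [-2.76, 2.76], [-0.86, 1.69], [-1.03, 1.26], [-2.2, 2.34], [-1.47, 1.5], [-3.14, 3.14]. Speed limits (rad/s): [2.57, 2.57, 3.14, 3.14, 3.14, 3.14].

INTERFACE

Orientations are given as a unit quaternion [w, x, y, z].
In Python, from workcell import * gives the robot as it stands.
- The arm moves only by the shell command python3 -m crank 'ROWS' [OPENING] [FORCE]. ROWS is a JSON object of lists of equal length, an entry for each row: "travel": the shift along the tool's x, y, z in units of 40 mm (1.0 is 40 mm), a list of three; "turn": the turn about the tool's z in rad. In form: {"travel": [[x, y, z], ...], "turn": [turn, ...]}. A call has 1 to 5 rows; each row is the pose to reach, as a shift and turn from the pose commanded when the call began, along the tool's axes at that moment; what a row does not reach only later rows make up. A row lasts 1/12 s, in which the tool goes at most 41.7 mm and 7.16 degrees, less where a joint would pass 70% of its speed; a pose out of reach is approached as far as the arm can. A call with a gripper value outside its range is refused whole. OPENING is the finger opening in mm, from 0 to 85.4, set as the call begins (- or left out, the last holds). The fingers move at their own pace and stop on an object; FORCE is the grip in N (left out, the last holds). Time passes only in rows, so rows that repeat a pose let the fingers close. It gives the time, the measured TCP pose, the force and the opening at its end, in the units of the state.
- get_state(): the state, without advancing time (a new reading comes with each control period).
- read_camera(name): name is "side" or "top" or "wrist"; returns a dict with "image" (480x640x3 uint8, red, green, blue), "K" (3x3 intrinsics, pixels), "R" (3x3) and "t" (3): a world point X has camera coordinates R X + t. Camera axes: x right, y down, z forward; pixel columns grow to the right and rows downward; lengths in m; the calibration is good to about 2 mm. A picture is of the moment at which its call begins. There is no depth.
- hand_in(): hands the job in, once; it reports no verdict.
The state is a dict: "clock": time; "joint_pos": joint angles; "qvel": joint speeds; "tau": joint torques, N m; "tcp_pos": TCP position; "orientation": TCP orientation; "wrist_force": force on the tool from outside, world axes, zero at the start; "ft_torque": the same for the moment, N m; "finger_gap": finger opening in m.
Only numpy, scipy, OpenCV 4.12 (cv2) and the standard library are available. Lean on these libraries where they do the work, as an engineer would, in place of code of your own. Each camera call takes 0.05 s, during which the arm holds its last target. There are 200 camera calls.

## Working session

There is one attempt and no reset: what is moved stays moved. The work goes in short steps, Python scripts to look and compute and a shell command to move; the robot and the scene stay as the last step left them, time stands still between calls to the robot, and variables do not carry over. Pictures are saved under pics/ and viewed, about 8 in all and at most 12, crops included, and the job is handed in when it is done.

```bash
ls; mkdir -p pics
cat > h.py <<'E'
from workcell import *
import numpy as np, cv2
def snap(n,f):
    c=read_camera(n); cv2.imwrite('pics/'+f,cv2.cvtColor(c['image'],cv2.COLOR_RGB2BGR)); np.savez('pics/'+f[:-4]+'.npz',**c); return c
def ray(c,u,v):
    o=-c['R'].T@c['t']; d=c['R'].T@np.linalg.inv(c['K'])@[u,v,1]; return o,d
def onz(c,u,v,z):
    o,d=ray(c,u,v); return o+d*(z-o[2])/d[2]
def two(c1,p1,c2,p2):
    o,d=ray(c1,*p1); q,e=ray(c2,*p2)
    s=np.linalg.lstsq(np.c_[d,-e],q-o,rcond=None)[0]; a=o+s[0]*d;b=q+s[1]*e
    return (a+b)/2,np.linalg.norm(a-b)
def proj(c,X):
    x=c['K']@(c['R']@np.array(X)+c['t']); return x[:2]/x[2]
E
python3 - <<'E'
from h import *
for n in('top','side'):
    c=snap(n,n+'1.png'); print(n,(-c['R'].T@c['t']).round(3),c['K'][0,0],c['R'].round(2).tolist())
print(get_state())
E
```

```text
pics
top [0.551 0.085 1.061] 467.6561466579368 [[0.02, -1.0, -0.0], [-1.0, -0.02, -0.08], [0.08, 0.0, -1.0]]
side [ 0.356 -0.671  0.972] 525.0563434041593 [[0.94, -0.34, 0.01], [-0.24, -0.68, -0.69], [0.24, 0.65, -0.72]]
{'clock': 0.1, 'joint_pos': array([ 1.07536130e+00,  3.13960752e-01,  4.50421357e-02,  1.30363127e+00,
       -2.71820900e-05,  1.43119219e+00]), 'qvel': array([ 9.97743847e-05, -4.02416319e-04,  5.32191531e-05, -1.32851497e-03,
       -2.59095144e-03, -1.61326157e-04]), 'tau': array([ 3.59103127e-03, -4.81726670e+01,  2.99244404e+01,  1.27799131e-02,
       -1.25980509e-04,  6.69224036e-06]), 'tcp_pos': array([0.20006664, 0.53848167, 0.19685732]), 'orientation': array([-2.60829156e-04,  1.76978229e-01,  9.84214376e-01, -8.37196583e-04]), 'wrist_force': array([0.27607272, 0.68954374, 0.17537831]), 'ft_torque': array([ 0.01791752, -0.00889063,  0.00863585]), 'finger_gap': 0.08576819400931439}
```

View pics/top1.png

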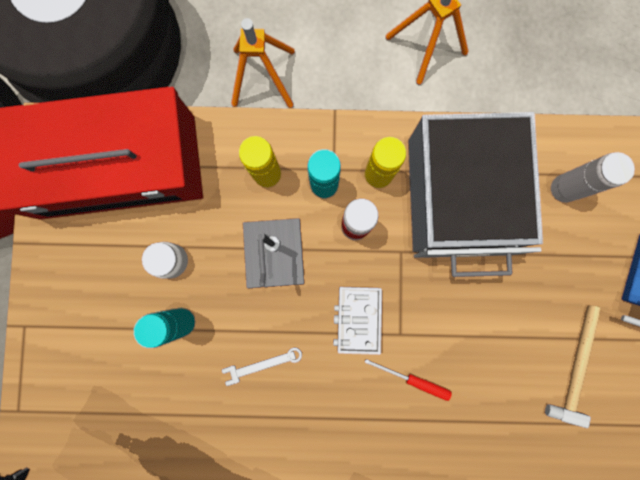

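View pics/side1.png

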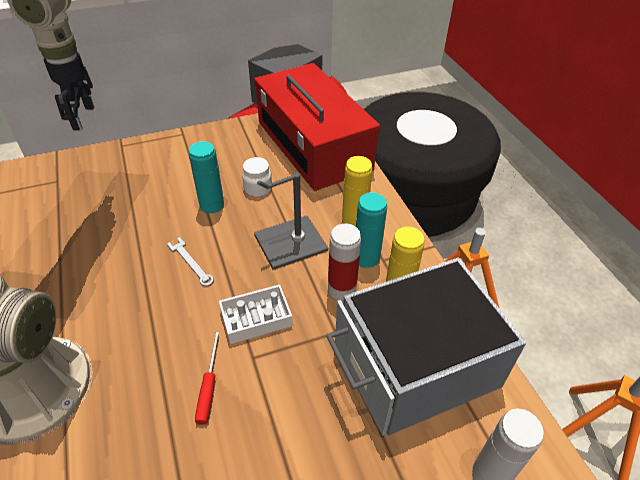

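Run:
```python
import cv2,numpy as np
t=cv2.imread('pics/top1.png');s=cv2.imread('pics/side1.png')
a=cv2.resize(t[210:300,235:315],(400,450),interpolation=cv2.INTER_NEAREST)
b=cv2.resize(s[165:255,250:330],(400,450),interpolation=cv2.INTER_NEAREST)
cv2.imwrite('pics/crop1.png',np.hstack([a,b]))
from h import *
ct=dict(np.load('pics/top1.npz'))
cs=dict(np.load('pics/side1.npz'))
for p in [(453,274),(511,274)]: print('handle',onz(ct,*p,.135))
for p in [(427,244),(540,245),(421,116),(535,114)]: print('cab',onz(ct,*p,.165))
print('can',onz(ct,360,215,.19), two(ct,(360,215),cs,(345,234)))
for p in [(388,148),(323,161)]: print(onz(ct,*p,.19))
for p in [(243,221),(300,219),(303,283),(247,288)]: print('base',onz(ct,*p,.012))
```

```text
handle [ 0.56592352 -0.16726374  0.135     ]
handle [ 0.56839238 -0.28174729  0.135     ]
cab [ 0.62187857 -0.10920843  0.165     ]
cab [ 0.62461331 -0.32612443  0.165     ]
cab [ 0.87389435 -0.09645984  0.165     ]
cab [ 0.88266119 -0.32037543  0.165     ]
can [0.67180876 0.02215138 0.19      ] (array([0.67354671, 0.02153727, 0.18638786]), np.float64(0.0025442779920491453))
[ 0.80121116 -0.02904344  0.19      ]
[0.77346477 0.09386202 0.19      ]
base [0.67715936 0.27339566 0.012     ]
base [0.6844675  0.14474357 0.012     ]
base [0.54060448 0.13431668 0.012     ]
base [0.52678678 0.25907895 0.012     ]
```

View pics/crop1.png

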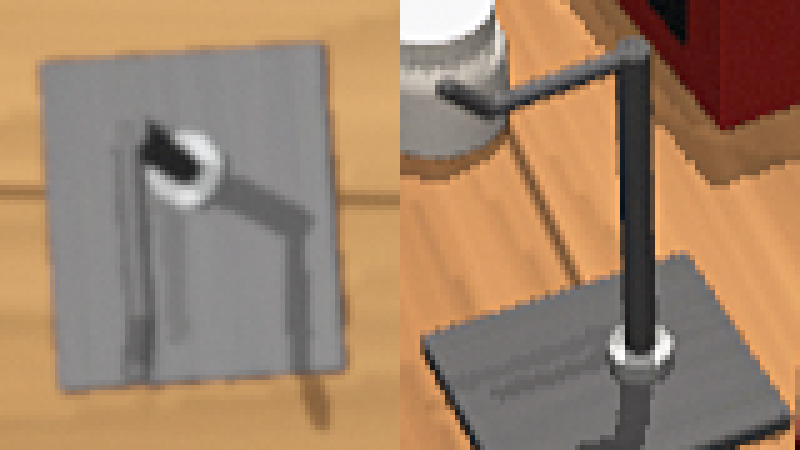

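```bash
cat >> h.py <<'E'
def go(x,y,z,yaw=None):
    s=get_state(); w,a,b,c=s['orientation']
    from scipy.spatial.transform import Rotation as Ro
    R=Ro.from_quat([a,b,c,w]).as_matrix(); d=R.T@(np.array([x,y,z])-s['tcp_pos'])/.04
    cur=np.arctan2(R[1,1],R[0,1])
    print('clock',round(s['clock'],2),'tcp',s['tcp_pos'].round(4),'yaw_y',round(cur,4),'F',s['wrist_force'].round(1),'gap',round(s['finger_gap'],4),'j',s['joint_pos'].round(2))
    print('travel',d.round(2),'n',np.abs(np.linalg.norm(d)).round(2),'turn',None if yaw is None else round(cur-yaw,3))
E
python3 - <<'E'
from h import *
ct=dict(np.load('pics/top1.npz'));cs=dict(np.load('pics/side1.npz'))
for n,a,b,z in [('post',(264.4,237),(296.6,174.3),.211),('seat',(262.6,274),(269.6,186.3),.205),('tip',(262.4,285),(258.5,183),.223)]:
    print(n,two(ct,a,cs,b),onz(ct,*a,z),onz(cs,*b,z))
go(.2,.539,.30,.02); go(.567,-.2245,.22,.02)
E
python3 -m crank '{"travel":[[0,0,-1],[0,0,-2],[0,0,-2.6],[0,0,-2.6]],"turn":[0.12,0.24,0.36,0.48]}' 35
```

```text
post (array([0.62517193, 0.19538774, 0.22398214]), np.float64(0.003326931599564976)) [0.6246848  0.19752809 0.211     ] [0.63151696 0.21009626 0.211     ]
seat (array([0.56072806, 0.19857151, 0.20459899]), np.float64(0.00708661454696095)) [0.55730192 0.19943774 0.205     ] [0.56401671 0.19710114 0.205     ]
tip (array([0.53858075, 0.19661879, 0.2220261 ]), np.float64(0.002090265041409163)) [0.53758415 0.19675399 0.223     ] [0.53934057 0.19517436 0.223     ]
clock 0.1 tcp [0.2001 0.5385 0.1969] yaw_y 1.215 F [0.3 0.7 0.2] gap 0.0858 j [ 1.08  0.31  0.05  1.3  -0.    1.43]
travel [ 0.01  0.01 -2.58] n 2.58 turn 1.195
clock 0.1 tcp [0.2001 0.5385 0.1969] yaw_y 1.215 F [0.3 0.7 0.2] gap 0.0858 j [ 1.08  0.31  0.05  1.3  -0.    1.43]
travel [-15.24 -14.68  -0.56] n 21.17 turn 1.195
clock: 0.43
tcp_pos: [0.2012, 0.5406, 0.3075]
orientation: [0.0, 0.409, 0.913, 0.004]
wrist_force: [-0.3, 0.2, 0.5]
finger_gap: 0.0389
```

```bash
python3 -m crank '{"travel":[[-0.95,-0.28,0],[-1.9,-0.56,0],[-2.85,-0.84,0],[-3.8,-1.12,0],[-4.75,-1.4,0]],"turn":[0.12,0.24,0.36,0.48,0.6]}'; python3 -m crank '{"travel":[[0,0,0]],"turn":[0.115]}'; python3 -c "
from h import *
go(.567,-.2245,.25,.02)"
```

```text
clock: 0.85
tcp_pos: [0.2862, 0.3588, 0.3013]
orientation: [0.0, 0.66, 0.752, -0.0]
wrist_force: [0.5, 0.4, -0.1]
finger_gap: 0.0352
clock: 0.93
tcp_pos: [0.288, 0.3554, 0.3017]
orientation: [0.001, 0.704, 0.71, -0.001]
wrist_force: [0.3, 0.9, 0.2]
finger_gap: 0.035
clock 0.93 tcp [0.288  0.3554 0.3017] yaw_y 0.008 F [0.3 0.9 0.2] gap 0.035 j [ 0.72  0.07  0.    1.5  -0.    2.28]
travel [-14.55   6.86   1.33] n 16.14 turn -0.012
```

```bash
python3 -m crank '{"travel":[[-0.9,0.35,0],[-1.8,0.7,0],[-2.7,1.05,0],[-3.6,1.4,0],[-4.5,1.75,0]],"turn":[0,0,0,0,0]}' >/dev/null; python3 -m crank '{"travel":[[-0.9,0.35,0],[-1.8,0.7,0],[-2.7,1.05,0],[-3.6,1.4,0],[-4.5,1.75,0]],"turn":[0,0,0,0,0]}'>/dev/null;  python3 -m crank '{"travel":[[-0.9,0.35,0],[-1.8,0.7,0],[-2.7,1.05,0],[-3.6,1.4,0],[-4.5,1.75,0]],"turn":[0,0,0,0,0]}'>/dev/null;python3 -m crank '{"travel":[[-1,0.5,0],[-1,0.5,0]],"turn":[0,0]}'; python3 -c "
from h import *
snap('wrist','w1.png')
go(.567,-.2245,.25,.02)"
```

```text
clock: 2.35
tcp_pos: [0.5296, -0.2208, 0.2984]
orientation: [-0.001, 0.702, 0.712, -0.001]
wrist_force: [-1.4, 1.5, -1.1]
finger_gap: 0.0352
clock 2.4 tcp [ 0.5286 -0.2184  0.2988] yaw_y 0.0158 F [-0.2  0.8 -0.4] gap 0.035 j [-0.53  0.31  0.28  1.55 -0.    1.02]
travel [-0.17  0.96  1.22] n 1.56 turn -0.004
```

View pics/w1.png

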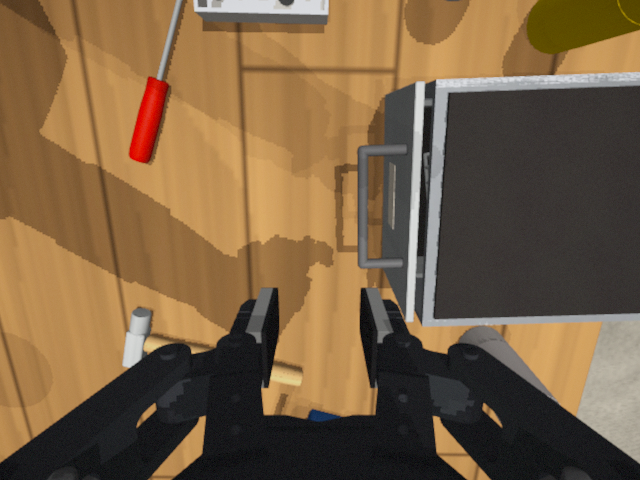

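```bash
python3 -c "
from h import *
c=dict(np.load('pics/w1.npz'))
for p in [(362.5,149),(362.5,207),(362.5,266)]: print('h',onz(c,*p,.135))
for p in [(415,84),(408,318)]: print('panel front',onz(c,*p,.157))
for p in [(437,84),(424,324)]: print('cab',onz(c,*p,.165))
"
```

```text
h [ 0.56892708 -0.16751496  0.135     ]
h [ 0.57160073 -0.22118208  0.135     ]
h [ 0.57459994 -0.28138385  0.135     ]
panel front [ 0.60608462 -0.11443231  0.157     ]
panel front [ 0.61890477 -0.32653899  0.157     ]
cab [ 0.62140976 -0.1149516   0.165     ]
cab [ 0.63255004 -0.32819891  0.165     ]
```

```bash
python3 -m crank '{"travel":[[-0.15,0.7,0],[-0.15,1.06,0],[-0.15,1.06,1],[-0.15,1.06,2],[-0.15,1.06,2.4]],"turn":[-0.034,-0.034,-0.034,-0.034,-0.034]}' 35; python3 -c "
from h import *
go(.571,-.224,.114,.05)"
```

```text
clock: 2.82
tcp_pos: [0.5678, -0.2174, 0.2002]
orientation: [-0.004, 0.687, 0.726, -0.001]
wrist_force: [-1.0, 0.8, -0.3]
finger_gap: 0.0353
clock 2.82 tcp [ 0.5678 -0.2174  0.2002] yaw_y 0.0551 F [-1.   0.8 -0.3] gap 0.0353 j [-0.5   0.39  0.16  1.35  0.    1.02]
travel [-0.18  0.08  2.15] n 2.16 turn 0.005
```

```bash
python3 -m crank '{"travel":[[-0.1,0.07,0.7],[-0.1,0.07,1.4],[-0.1,0.07,2.1],[-0.1,0.07,2.1]],"turn":[0,0,0,0]}' 35; python3 -m crank '{"travel":[[0,0,0],[0,0,0],[0,0,0],[0,0,0],[0,0,0]],"turn":[0,0,0,0,0]}' 0 60; python3 -c "
from h import *
go(.571,-.224,.114,.05)"
```

```text
clock: 3.15
tcp_pos: [0.569, -0.2205, 0.1157]
orientation: [-0.005, 0.687, 0.726, -0.001]
wrist_force: [-1.3, -0.2, -0.4]
finger_gap: 0.0352
clock: 3.57
tcp_pos: [0.5743, -0.2242, 0.1235]
orientation: [0.001, 0.688, 0.726, 0.0]
wrist_force: [-0.6, 0.0, -0.2]
finger_gap: 0.0001
clock 3.57 tcp [ 0.5743 -0.2242  0.1235] yaw_y 0.0541 F [-0.6  0.  -0.2] gap 0.0001 j [-0.5   0.42  0.02  1.17  0.    1.01]
travel [ 0.01 -0.08  0.24] n 0.25 turn 0.004
```

```bash
python3 -c "
from h import *
c=snap('wrist','w2.png');s=snap('side','s2.png')
a=c['image'][150:430,180:500];b=s['image'][290:430,300:460]
cv2.imwrite('pics/w2c.png',cv2.cvtColor(np.hstack([cv2.resize(a,(400,350)),cv2.resize(b,(400,350))]),cv2.COLOR_RGB2BGR))"
```

```text
(no output)
```

View pics/w2c.png

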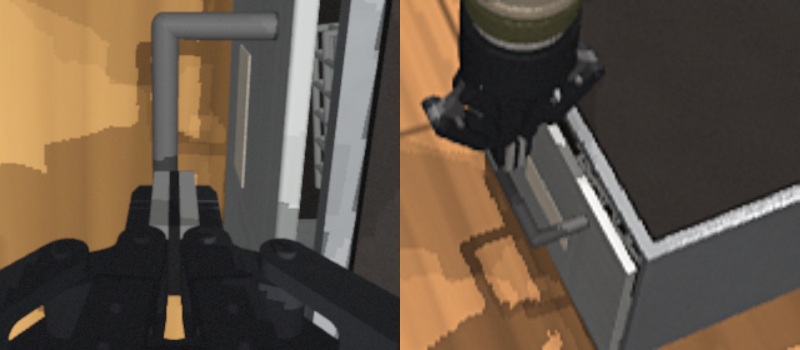

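```bash
python3 -c "
from h import *
c=dict(np.load('pics/w2.npz'));s=dict(np.load('pics/s2.npz'))
print('cam',(-c['R'].T@c['t']))
st=get_state(); t=st['tcp_pos']; print(st['clock'],t)
print('tcp w',proj(c,t),'seen 318,287','side',proj(s,t))
for p in [(312,200),(312,270)]: print('bar',onz(c,*p,.135), onz(c,*p,.125))
for X in [(.571,-.224,.135),(.568,-.1675,.135),(.5745,-.2814,.135)]: print(proj(c,X),proj(s,X))
"; python3 -c "
import cv2
s=cv2.imread('pics/s2.png')[320:400,310:400];cv2.imwrite('pics/s2c.png',cv2.resize(s,(675,600),interpolation=0))"
```

```text
cam [ 0.57030119 -0.14806728  0.29899155]
3.6667 [ 0.57380598 -0.22404155  0.12275586]
tcp w [316.69166273 273.85491145] seen 318,287 side [342.09609795 362.86419781]
bar [ 0.56954614 -0.1823785   0.135     ] [ 0.5695001  -0.18447076  0.125     ]
bar [ 0.57118589 -0.21685776  0.135     ] [ 0.57123984 -0.22105252  0.125     ]
[310.93048328 283.44084588] [340.94256804 359.7936043 ]
[310.11546121 166.94065162] [328.34305091 335.11147554]
[312.45421861 381.26175962] [354.99553495 386.77109513]
```

View pics/s2c.png

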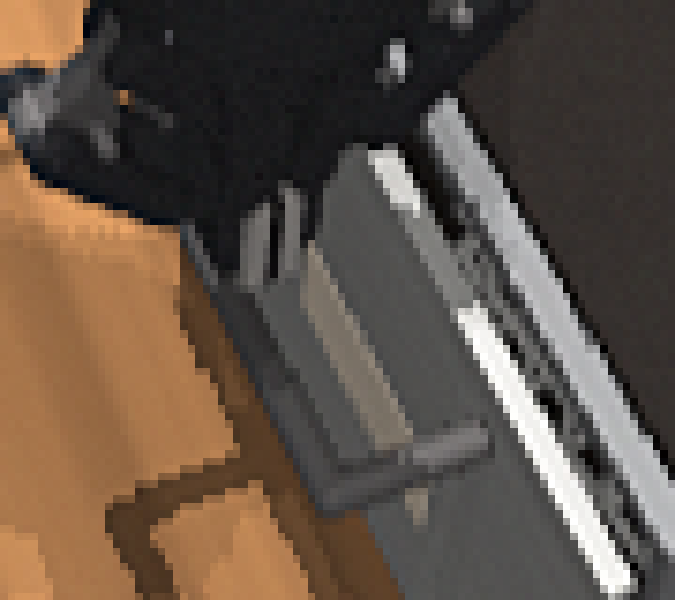

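```bash
python3 -m crank '{"travel":[[0,0,-0.2],[0,0,-0.2],[0,0,-0.2],[0,0,-0.2],[0,0,-0.2]],"turn":[0,0,0,0,0]}' 38; python3 -m crank '{"travel":[[0,-0.06,0.4],[0,-0.06,0.75],[0,-0.06,0.75],[0,-0.06,0.75]],"turn":[0,0,0,0]}'; python3 -m crank '{"travel":[[0,0,0],[0,0,0],[0,0,0],[0,0,0],[0,0,0]],"turn":[0,0,0,0,0]}' 0 80; python3 -c "
from h import *
go(.571,-.224,.114,.05)"
```

```text
clock: 4.08
tcp_pos: [0.5732, -0.2237, 0.1296]
orientation: [-0.0, 0.688, 0.726, 0.0]
wrist_force: [-0.0, 0.5, -0.3]
finger_gap: 0.0381
clock: 4.42
tcp_pos: [0.57, -0.2234, 0.0988]
orientation: [-0.001, 0.688, 0.726, -0.0]
wrist_force: [-0.3, -0.6, -0.8]
finger_gap: 0.0382
clock: 4.83
tcp_pos: [0.5715, -0.2243, 0.101]
orientation: [0.001, 0.688, 0.726, 0.0]
wrist_force: [-1.0, 0.8, 5.4]
finger_gap: 0.0056
clock 4.83 tcp [ 0.5715 -0.2243  0.101 ] yaw_y 0.054 F [-1.   0.8  5.4] gap 0.0056 j [-0.5   0.43 -0.03  1.11  0.    1.01]
travel [ 0.01 -0.01 -0.32] n 0.32 turn 0.004
```

```bash
python3 -m crank '{"travel":[[0,0,0],[0,0,0]],"turn":[0,0]}'; python3 -c "
from h import *
c=snap('wrist','w3.png');s=snap('side','s3.png')
a=c['image'][230:350,240:400];b=s['image'][310:400,300:420]
cv2.imwrite('pics/w3c.png',cv2.cvtColor(np.hstack([cv2.resize(a,(400,300)),cv2.resize(b,(400,300),interpolation=0)]),cv2.COLOR_RGB2BGR))
t=get_state()['tcp_pos'];print(t,proj(c,t),proj(s,t),get_state()['wrist_force'])
print(proj(c,t+[0,0,.02]),proj(s,t+[0,0,.02]))"
```

```text
clock: 5.0
tcp_pos: [0.5715, -0.2242, 0.101]
orientation: [0.001, 0.688, 0.726, 0.0]
wrist_force: [-1.1, 0.2, 5.4]
finger_gap: 0.0054
[ 0.57152903 -0.22424178  0.10101562] [317.54060861 274.77665854] [340.47204802 369.40079082] [-2.03116741  0.77784609  4.64126582]
[317.50570635 291.84907873] [340.93356453 363.82127485]
```

View pics/w3c.png

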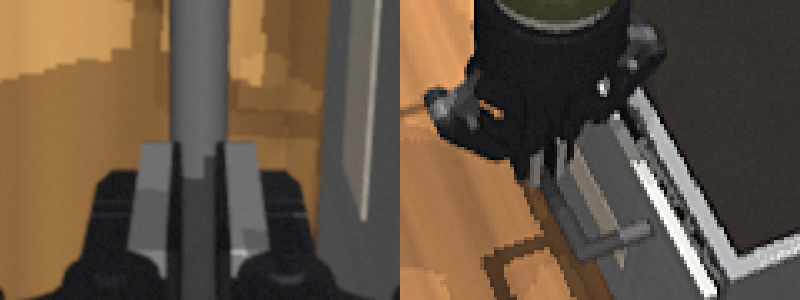

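```bash
python3 -m crank '{"travel":[[0,-0.2,0],[0,-0.5,0],[0,-0.9,0],[0,-1.3,0],[0,-1.7,0]],"turn":[0,0,0,0,0]}' - 110; python3 -m crank '{"travel":[[0,-0.4,0],[0,-0.8,0],[0,-1.2,0],[0,-1.6,0],[0,-1.75,0]],"turn":[0,0,0,0,0]}';python3 -m crank '{"travel":[[0,0,0],[0,0,0],[0,0,0]],"turn":[0,0,0]}'; python3 -c "
from h import *
t=snap('top','t3.png'); cv2.imwrite('pics/t3c.png',cv2.cvtColor(cv2.resize(t['image'][100:360,340:600],(600,600)),cv2.COLOR_RGB2BGR))"
```

```text
clock: 5.52
tcp_pos: [0.5045, -0.2275, 0.1012]
orientation: [0.002, 0.687, 0.726, 0.002]
wrist_force: [4.1, 2.7, 6.9]
finger_gap: 0.004
clock: 5.93
tcp_pos: [0.4324, -0.231, 0.1011]
orientation: [0.001, 0.688, 0.726, 0.001]
wrist_force: [2.2, 3.9, 7.7]
finger_gap: 0.0043
clock: 6.18
tcp_pos: [0.4328, -0.231, 0.1012]
orientation: [0.001, 0.688, 0.726, 0.0]
wrist_force: [-2.5, 3.5, 11.3]
finger_gap: 0.0041
```

View pics/t3c.png

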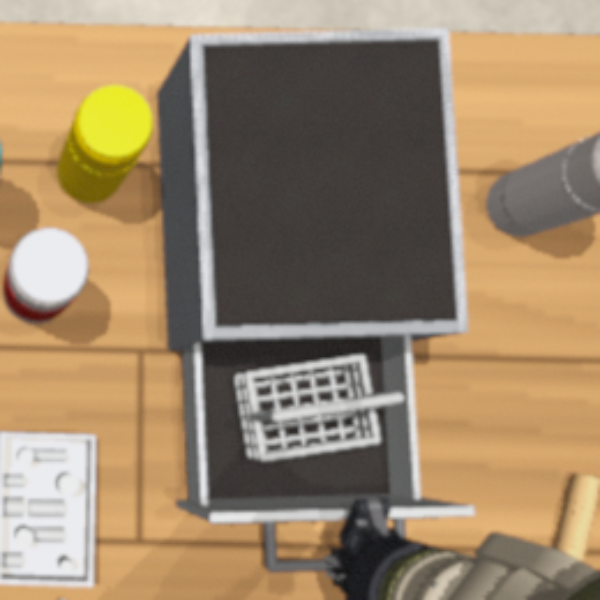

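```bash
python3 -m crank '{"travel":[[0,0,0],[0,0,0],[0,0,0],[0,0,0],[0,0,0]],"turn":[0,0,0,0,0]}' 38;  python3 -m crank '{"travel":[[0,0,-0.7],[0,0,-1.6],[0,0,-2.5],[0,0,-3.4],[0,0,-4.2]],"turn":[0,0,0,0,0]}' 38; python3 -c "
from h import *
c=dict(np.load('pics/t3.npz'))
a=onz(c,450.5,279.8,.133);b=onz(c,514.2,272,.133);m=(a+b)/2;d=a-b;print(a,b,m,np.linalg.norm(d),'yaw',np.arctan2(-d[0],d[1]))
go(m[0]-.03,m[1],.27,np.arctan2(-d[0],d[1]))"
```

```text
clock: 6.65
tcp_pos: [0.4329, -0.2313, 0.0994]
orientation: [-0.0, 0.688, 0.726, -0.0]
wrist_force: [-0.1, 0.1, 0.4]
finger_gap: 0.038
clock: 7.07
tcp_pos: [0.433, -0.2313, 0.2698]
orientation: [0.0, 0.688, 0.726, 0.0]
wrist_force: [0.0, -1.5, 0.2]
finger_gap: 0.0382
[ 0.55440477 -0.16285921  0.133     ] [ 0.57251822 -0.28891251  0.133     ] [ 0.56346149 -0.22588586  0.133     ] 0.1273480680787586 yaw 0.14271977727931534
clock 7.07 tcp [ 0.433  -0.2313  0.2698] yaw_y 0.0541 F [ 0.  -1.5  0.2] gap 0.0382 j [-0.65  0.14 -0.    1.43  0.    0.86]
travel [ 0.    2.51 -0.  ] n 2.51 turn -0.089
```

```bash
python3 -m crank '{"travel":[[-0.2,0.5,0],[-0.4,1.3,0],[-0.8,2.1,0],[-1,2.8,0],[-1,2.8,0]],"turn":[-0.03,-0.06,-0.089,-0.089,-0.089]}' 40; python3 -m crank '{"travel":[[0,0,0],[0,0,0]],"turn":[0,0]}'; python3 -c "
from h import *
snap('wrist','w4.png')"
```

```text
clock: 7.48
tcp_pos: [0.5511, -0.2666, 0.2647]
orientation: [-0.0, 0.654, 0.756, 0.0]
wrist_force: [-1.8, -0.1, -0.3]
finger_gap: 0.0399
clock: 7.65
tcp_pos: [0.5465, -0.2649, 0.267]
orientation: [-0.001, 0.655, 0.756, -0.0]
wrist_force: [-0.1, 0.1, 0.3]
finger_gap: 0.0402
```

View pics/w4.png

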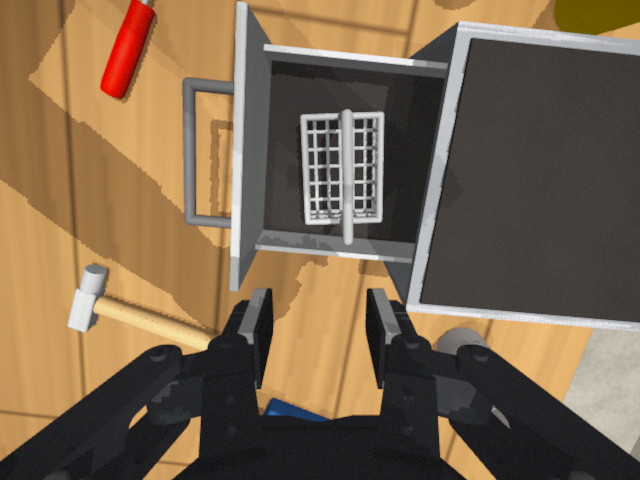

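```bash
python3 -c "
from h import *
c=dict(np.load('pics/w4.npz'))
a=onz(c,346,111,.133);b=onz(c,348,243,.133);d=a-b;print(a,b,(a+b)/2,np.linalg.norm(d),'yaw',np.arctan2(-d[0],d[1]))
m=(a+b)/2;d/=np.linalg.norm(d)
print('basket base check',onz(c,343,167,.068))
for s in(-.035,.035):
  g=m+d*s; print(s,g); go(g[0],g[1],.10,np.arctan2(-d[0],d[1]))
"
```

```text
[ 0.55665329 -0.17803164  0.133     ] [ 0.57669061 -0.28796795  0.133     ] [ 0.56667195 -0.2329998   0.133     ] 0.11174741593855883 yaw 0.18028402840803204
basket base check [ 0.56666494 -0.2290865   0.068     ]
-0.035 [ 0.57294776 -0.26743254  0.133     ]
clock 7.7 tcp [ 0.5462 -0.2648  0.2676] yaw_y 0.1429 F [-0.4  0.8 -0.5] gap 0.0398 j [-0.58  0.37  0.3   1.5  -0.    0.84]
travel [-0.16  0.66  4.19] n 4.24 turn -0.037
0.035 [ 0.56039613 -0.19856705  0.133     ]
clock 7.7 tcp [ 0.5462 -0.2648  0.2676] yaw_y 0.1429 F [-0.4  0.8 -0.5] gap 0.0398 j [-0.58  0.37  0.3   1.5  -0.    0.84]
travel [1.59 0.59 4.19] n 4.52 turn -0.037
```

```bash
python3 -m crank '{"travel":[[-0.12,0.4,0],[-0.12,0.66,0.6],[-0.12,0.66,1.4],[-0.12,0.66,2.2],[-0.12,0.66,2.8]],"turn":[-0.037,-0.037,-0.037,-0.037,-0.037]}' 40; python3 -m crank '{"travel":[[0,0,0.5],[0,0,1],[0,0,1.4],[0,0,1.47],[0,0,1.47]],"turn":[0,0,0,0,0]}'; python3 -m crank '{"travel":[[0,0,0],[0,0,0],[0,0,0],[0,0,0],[0,0,0]],"turn":[0,0,0,0,0]}' 0 80; python3 -m crank '{"travel":[[0,0,0],[0,0,0]],"turn":[0,0]}'; python3 -c "
from h import *
c=snap('wrist','w5.png');cv2.imwrite('pics/w5c.png',cv2.cvtColor(c['image'][60:460,120:520],cv2.COLOR_RGB2BGR))
go(.573,-.267,.1,.18)"
```

```text
clock: 8.12
tcp_pos: [0.5723, -0.2655, 0.1543]
orientation: [-0.0, 0.641, 0.768, -0.0]
wrist_force: [-0.6, -0.4, 0.5]
finger_gap: 0.0402
clock: 8.53
tcp_pos: [0.5723, -0.2656, 0.0966]
orientation: [-0.001, 0.641, 0.768, -0.0]
wrist_force: [-0.0, -0.5, -0.1]
finger_gap: 0.0401
clock: 8.95
tcp_pos: [0.5746, -0.267, 0.0988]
orientation: [0.001, 0.641, 0.768, -0.0]
wrist_force: [-1.4, -0.7, 5.5]
finger_gap: 0.0049
clock: 9.12
tcp_pos: [0.5746, -0.2671, 0.0988]
orientation: [0.002, 0.641, 0.768, -0.0]
wrist_force: [-2.1, 0.5, 5.6]
finger_gap: 0.0045
clock 9.17 tcp [ 0.5746 -0.267   0.0988] yaw_y 0.1798 F [-2.4 -0.1  6. ] gap 0.0047 j [-0.56  0.47  0.03  1.13 -0.    0.83]
travel [ 0.01 -0.04 -0.03] n 0.05 turn -0.0
```

View pics/w5c.png

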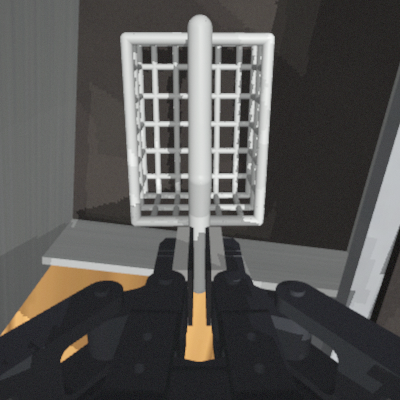

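```bash
python3 -m crank '{"travel":[[0,0,0],[0,0,-0.1],[0,0,-0.3],[0,0,-0.6],[0,0,-1]],"turn":[0,0,0,0,0]}' 0 115;  python3 -m crank '{"travel":[[0,0,-0.5],[0,0,-1.1],[0,0,-1.8],[0,0,-2.5],[0,0,-3.2]],"turn":[0,0,0,0,0]}';python3 -m crank '{"travel":[[0,0,-0.2],[0,0,-0.2],[0,0,-0.2]],"turn":[0,0,0]}'; python3 -c "
from h import *
c=snap('wrist','w6.png')
s=snap('side','s6.png')
ct=dict(np.load('pics/top1.npz'))
S=np.array([.557,.1985]);psi=.07;e=np.array([np.cos(psi),np.sin(psi)]);n=np.array([-e[1],e[0]])
t=S-.075*e-.037*n;print(t);go(t[0],t[1],.27,psi)"
```

```text
clock: 9.58
tcp_pos: [0.5731, -0.2656, 0.1363]
orientation: [-0.001, 0.641, 0.768, -0.0]
wrist_force: [0.6, 0.2, -2.1]
finger_gap: 0.0031
clock: 10.0
tcp_pos: [0.5736, -0.2659, 0.2664]
orientation: [-0.0, 0.641, 0.768, 0.0]
wrist_force: [0.2, -0.4, -2.4]
finger_gap: 0.0032
clock: 10.25
tcp_pos: [0.574, -0.2662, 0.2721]
orientation: [-0.0, 0.641, 0.768, 0.0]
wrist_force: [-0.4, 0.1, -1.9]
finger_gap: 0.003
[0.48477156 0.1563449 ]
clock 10.35 tcp [ 0.5731 -0.2657  0.2705] yaw_y 0.1801 F [ 1.   0.2 -2.8] gap 0.0029 j [-0.56  0.43  0.4   1.54  0.    0.83]
travel [10.78 -0.28  0.04] n 10.78 turn 0.11
```

```bash
python3 -m crank '{"travel":[[0.3,-0.2,0],[0.9,-0.5,0],[1.6,-0.8,0],[2.3,-1.1,0],[3.0,-1.3,0]],"turn":[0.03,0.06,0.09,0.11,0.11]}'; python3 -m crank '{"travel":[[0.7,0,0],[1.4,0,0],[2.1,0.05,0],[2.8,0.1,0],[3.5,0.15,0]],"turn":[0,0,0,0,0]}' >/dev/null;python3 -m crank '{"travel":[[0.7,0,0],[1.4,0,0],[2.0,0.05,0],[2.5,0.1,0],[2.8,0.15,0]],"turn":[0,0,0,0,0]}';python3 -c "
from h import *
S=np.array([.557,.1985]);psi=.07;e=np.array([np.cos(psi),np.sin(psi)]);n=np.array([-e[1],e[0]])
t=S-.085*e-.037*n;print(t);go(t[0],t[1],.27,psi)"
```

```text
clock: 10.77
tcp_pos: [0.4988, -0.1561, 0.2704]
orientation: [-0.002, 0.683, 0.731, -0.001]
wrist_force: [0.1, 0.1, -0.9]
finger_gap: 0.0028
clock: 11.6
tcp_pos: [0.4941, 0.0967, 0.271]
orientation: [-0.001, 0.681, 0.732, -0.001]
wrist_force: [0.1, -0.0, -1.4]
finger_gap: 0.0029
[0.47479605 0.15564547]
clock 11.6 tcp [0.4941 0.0967 0.271 ] yaw_y 0.072 F [ 0.1 -0.  -1.4] gap 0.0029 j [0.03 0.17 0.03 1.44 0.   1.53]
travel [ 1.5  -0.38  0.03] n 1.55 turn 0.002
```

```bash
python3 -m crank '{"travel":[[0,-0.4,0],[0.4,-0.4,0],[0.9,-0.4,0],[1.3,-0.4,0],[1.5,-0.4,0]],"turn":[0,0,0,0,0]}'; python3 -m crank '{"travel":[[0,0,0.4],[0,0,0.9],[0,0,1.3],[0,0,1.45],[0,0,1.45]],"turn":[0,0,0,0,0]}' ; python3 -m crank '{"travel":[[0,0,0],[0,0,0],[0,0,0],[0,0,0],[0,0,0]],"turn":[0,0,0,0,0]}' ;python3 -c "
from h import *
w=snap('wrist','w7.png');s=snap('side','s7.png')
go(.475,.156,.212,.07)
a=w['image'][0:360,160:640];b=s['image'][110:290,190:370]
cv2.imwrite('pics/w7c.png',cv2.cvtColor(np.hstack([cv2.resize(a,(400,300)),cv2.resize(b,(400,400))[50:350]]),cv2.COLOR_RGB2BGR))"
```

```text
clock: 12.02
tcp_pos: [0.4746, 0.1545, 0.2716]
orientation: [-0.001, 0.682, 0.732, -0.001]
wrist_force: [0.5, -0.2, -2.7]
finger_gap: 0.0026
clock: 12.43
tcp_pos: [0.4739, 0.1528, 0.2126]
orientation: [-0.001, 0.682, 0.731, -0.002]
wrist_force: [0.4, 0.7, -2.6]
finger_gap: 0.0029
clock: 12.85
tcp_pos: [0.4759, 0.1535, 0.2156]
orientation: [0.0, 0.682, 0.731, 0.001]
wrist_force: [0.0, 0.8, -1.2]
finger_gap: 0.0032
clock 12.95 tcp [0.4756 0.1535 0.2153] yaw_y 0.07 F [-0.2  0.5 -1.9] gap 0.0029 j [ 0.15  0.16 -0.11  1.3   0.    1.65]
travel [ 0.06 -0.01  0.08] n 0.1 turn 0.0
```

View pics/w7c.png

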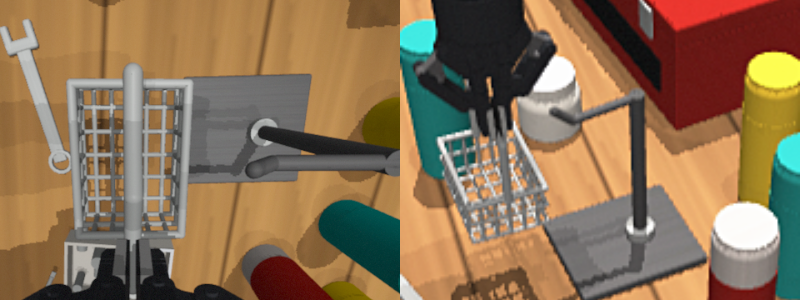

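```bash
python3 -c "
from h import *
c=dict(np.load('pics/w7.npz'));s=dict(np.load('pics/s7.npz'))
g=cv2.cvtColor(c['image'],cv2.COLOR_RGB2GRAY)
print('bail prof',[(r,int(g[r,318])) for r in range(70,290,6)])
for r in (90,150,200,250): 
  row=g[r,290:350]; print(r,row.tolist()[::2])
T=np.array([.4756,.1535,.2153])
e=onz(c,318,77,.2493);print('far end',e,'offset from tcp along bail',e[:2]-T[:2])
tip=onz(c,463.6,198,.226);seat=onz(c,490,195.6,.205);post=onz(c,634,192,.211);print(tip,seat,post)
print('tri tip', two(c,(463.6,198),s,(190+(555-400)*.45,110+(50+110)*.45)), 'seat',two(c,(490,195.6),s,(190+(575-400)*.45,110+(50+121)*.45)))
print('predict kink px',proj(c,[.4756-.07*.037,.1535+.037,.2595]))
"
```

```text
bail prof [(70, 148), (76, 146), (82, 179), (88, 178), (94, 188), (100, 190), (106, 188), (112, 189), (118, 189), (124, 189), (130, 189), (136, 188), (142, 188), (148, 165), (154, 166), (160, 167), (166, 166), (172, 166), (178, 165), (184, 164), (190, 164), (196, 164), (202, 163), (208, 164), (214, 166), (220, 164), (226, 162), (232, 163), (238, 165), (244, 144), (250, 140), (256, 141), (262, 141), (268, 142), (274, 140), (280, 164), (286, 165)]
90 [147, 145, 146, 143, 142, 141, 138, 139, 127, 116, 146, 161, 170, 179, 188, 195, 184, 178, 167, 158, 133, 122, 127, 124, 125, 126, 127, 128, 133, 136]
150 [73, 97, 104, 89, 76, 78, 76, 75, 74, 96, 129, 145, 152, 159, 167, 171, 166, 161, 155, 143, 122, 87, 153, 167, 107, 116, 118, 117, 116, 116]
200 [73, 111, 101, 99, 110, 75, 79, 127, 127, 106, 125, 145, 153, 159, 165, 167, 167, 161, 155, 143, 125, 113, 163, 157, 117, 118, 120, 128, 127, 129]
250 [101, 99, 112, 104, 87, 97, 95, 94, 98, 86, 106, 122, 129, 136, 140, 145, 145, 141, 134, 127, 107, 138, 166, 141, 143, 143, 145, 145, 141, 142]
far end [0.46988159 0.24470308 0.2493    ] offset from tcp along bail [-0.00571841  0.09120308]
[0.53998092 0.2006896  0.226     ] [0.56215453 0.19923777 0.205     ] [0.63067927 0.20694328 0.211     ]
tri tip (array([0.54278854, 0.19981281, 0.22075969]), np.float64(0.0011487974666973464)) seat (array([0.56282404, 0.19878523, 0.20247239]), np.float64(0.001033434666254079))
predict kink px [316.45793629 230.27502964]
```

```bash
python3 -c "
from h import *
c=dict(np.load('pics/w7.npz'))
print('cam',-c['R'].T@c['t'],c['K'][0,0],c['R'].round(2).tolist())
T=np.array([.4756,.1535,.2153]);n=np.array([-np.sin(.07),np.cos(.07),0])
for k in(.020,.034,.037):
  print(k,[(y,z,proj(c,T+n*(k+y/1e3)+[0,0,.0442+z/1e3]).round(0).tolist()) for y,z in[(57.5,-15),(53,-70),(53,-5.5),(18,-5.5),(0,4.5),(-18,-5.5),(-35,-5.5)]])
print([(r,int(c['image'][r,318].mean())) for r in range(278,330,4)])
"
python3 - <<'E'
import cv2
w=cv2.imread('pics/w7.png')[50:330,220:420];s=cv2.imread('pics/s7.png')[150:230,205:285]
import numpy as np
cv2.imwrite('pics/w7d.png',np.hstack([cv2.resize(w,(400,560)),cv2.resize(s,(400,560),interpolation=0)]))
E
```

```text
cam [0.47095231 0.22928839 0.39121803] 364.9888292318745 [[1.0, 0.07, 0.0], [0.07, -0.95, 0.3], [0.02, -0.3, -0.95]]
0.02 [(57.5, -15, [316.0, 118.0]), (53, -70, [317.0, 128.0]), (53, -5.5, [316.0, 131.0]), (18, -5.5, [316.0, 224.0]), (0, 4.5, [317.0, 277.0]), (-18, -5.5, [317.0, 307.0]), (-35, -5.5, [317.0, 342.0])]
0.034 [(57.5, -15, [316.0, 78.0]), (53, -70, [317.0, 100.0]), (53, -5.5, [316.0, 89.0]), (18, -5.5, [316.0, 188.0]), (0, 4.5, [316.0, 242.0]), (-18, -5.5, [317.0, 276.0]), (-35, -5.5, [317.0, 313.0])]
0.037 [(57.5, -15, [316.0, 69.0]), (53, -70, [317.0, 94.0]), (53, -5.5, [316.0, 80.0]), (18, -5.5, [316.0, 180.0]), (0, 4.5, [316.0, 234.0]), (-18, -5.5, [317.0, 269.0]), (-35, -5.5, [317.0, 307.0])]
[(278, 164), (282, 163), (286, 164), (290, 163), (294, 149), (298, 136), (302, 104), (306, 100), (310, 102), (314, 101), (318, 106), (322, 101), (326, 101)]
```

```bash
python3 -m crank '{"travel":[[0.14,0.1,0.1],[0.14,0.4,0.1],[0.14,0.8,0.1],[0.14,1.2,0.1],[0.14,1.6,0.1]],"turn":[0,0,0,0,0]}'; python3 -m crank '{"travel":[[0,0.3,0],[0,0.5,0],[0,0.57,0],[0,0.57,0],[0,0.57,0]],"turn":[0,0,0,0,0]}' ; python3 -m crank '{"travel":[[0,0,0.15],[0,0,0.3],[0,0,0.45],[0,0,0.55],[0,0,0.55]],"turn":[0,0,0,0,0]}'; python3 -c "
from h import *
w=snap('wrist','w8.png');s=snap('side','s8.png')
go(.56,.16,.171,.07)
a=w['image'][30:330,200:500];b=s['image'][150:250,210:310]
cv2.imwrite('pics/w8c.png',cv2.cvtColor(np.hstack([cv2.resize(a,(400,400)),cv2.resize(b,(400,400),interpolation=0)]),cv2.COLOR_RGB2BGR))"
```

```text
clock: 13.37
tcp_pos: [0.5397, 0.1641, 0.2106]
orientation: [-0.0, 0.682, 0.732, 0.0]
wrist_force: [0.6, 0.2, -1.3]
finger_gap: 0.0025
clock: 13.78
tcp_pos: [0.5611, 0.1653, 0.2106]
orientation: [-0.0, 0.682, 0.731, -0.0]
wrist_force: [-0.8, 0.1, -1.8]
finger_gap: 0.0028
clock: 14.2
tcp_pos: [0.5605, 0.165, 0.1875]
orientation: [-0.001, 0.682, 0.731, -0.001]
wrist_force: [-0.8, 0.3, -2.7]
finger_gap: 0.003
clock 14.3 tcp [0.5613 0.1651 0.1886] yaw_y 0.07 F [-0.4 -0.5 -2.2] gap 0.0031 j [0.15 0.34 0.06 1.29 0.   1.65]
travel [-0.12 -0.04  0.44] n 0.46 turn -0.0
```

View pics/w8c.png

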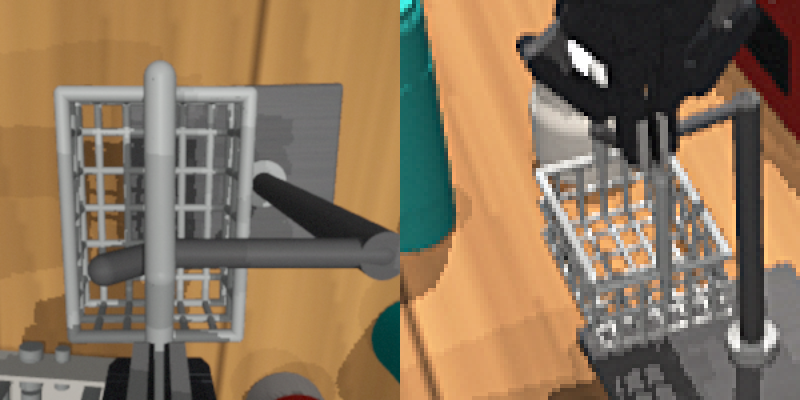

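```bash
python3 -c "
from h import *
c=dict(np.load('pics/w8.npz'))
T=np.array([.5613,.1651,.1886]);n=np.array([-np.sin(.07),np.cos(.07),0]);e=np.array([n[1],-n[0],0])
K=T+.034*n+[0,0,.0442];print('kink',K)
f=lambda x,y:(200+x*.75,30+y*.75)
for nm,p,z in[('cross',(158,253),.206),('cross top',(185,252),.206),('bend',(143,256),.205),('tip',(100,268),.224),('post',(385,252),.211)]:
  q=onz(c,*f(*p),z);d=q-K;print(nm,q,'along e,n',d@e,d@n)
"
```

```text
kink [0.55892194 0.19901673 0.2328    ]
cross [0.5587067  0.19947746 0.206     ] along e,n -0.0001824938221911047 0.000474651755028047
cross top [0.56765831 0.20044594 0.206     ] along e,n 0.008814935133971477 0.0008146564600865416
bend [0.55376274 0.19782367 0.205     ] along e,n -0.005230009829249496 -0.000829289914058355
tip [0.54149273 0.19841232 0.224     ] along e,n -0.017428807568823302 0.0006161174166621368
post [0.63162146 0.20621244 0.211     ] along e,n 0.07302476004278229 0.0020932760538416675
```

```bash
python3 -m crank '{"travel":[[0,0,0.1],[0,0,0.2],[0,0,0.3],[0,0,0.3],[0,0,0.3]],"turn":[0,0,0,0,0]}'; python3 -m crank '{"travel":[[0,0,0.04],[0,0,0.08],[0,0,0.1],[0,0,0.1],[0,0,0.1]],"turn":[0,0,0,0,0]}';python3 -c "
from h import *
go(.561,.165,.171,.07)"
```

```text
clock: 14.72
tcp_pos: [0.5614, 0.1651, 0.1765]
orientation: [-0.0, 0.682, 0.731, -0.0]
wrist_force: [0.2, 0.3, -1.8]
finger_gap: 0.0026
clock: 15.13
tcp_pos: [0.5626, 0.1651, 0.1736]
orientation: [0.001, 0.682, 0.731, 0.001]
wrist_force: [2.7, -1.1, 1.0]
finger_gap: 0.0029
clock 15.13 tcp [0.5626 0.1651 0.1736] yaw_y 0.0696 F [ 2.7 -1.1  1. ] gap 0.0029 j [ 0.15  0.34  0.03  1.25 -0.    1.65]
travel [ 0.   -0.04  0.07] n 0.08 turn -0.0
```

```bash
python3 -m crank '{"travel":[[0,0.05,0],[0,0.1,0],[0,0.1,0.03],[0,0.1,0.03],[0,0.1,0.03]],"turn":[0,0,0,0,0]}'; python3 -m crank '{"travel":[[0,0,0],[0,0,0],[0,0,0]],"turn":[0,0,0]}'
```

```text
clock: 15.55
tcp_pos: [0.5655, 0.1655, 0.1716]
orientation: [-0.0, 0.682, 0.731, -0.0]
wrist_force: [-0.7, -0.2, 0.6]
finger_gap: 0.0033
clock: 15.8
tcp_pos: [0.5655, 0.1655, 0.1717]
orientation: [-0.0, 0.682, 0.731, -0.0]
wrist_force: [-0.1, 0.1, -0.1]
finger_gap: 0.0029
```

```bash
python3 -m crank '{"travel":[[0,0,0],[0,0,0],[0,0,0]],"turn":[0,0,0]}' 12 20; python3 -m crank '{"travel":[[0,0,0],[0,0,0],[0,0,0],[0,0,0],[0,0,0]],"turn":[0,0,0,0,0]}' 32; python3 -m crank '{"travel":[[0,0,0],[0,0,0],[0,0,0],[0,0,0],[0,0,0]],"turn":[0,0,0,0,0]}'; python3 -m crank '{"travel":[[0,0,-0.2],[0,0,-0.5],[0,0,-0.9],[0,0,-1.4],[0,0,-2]],"turn":[0,0,0,0,0]}';python3 -m crank '{"travel":[[0,0,-0.5],[0,0,-1],[0,0,-1],[0,0,-1],[0,0,-1]],"turn":[0,0,0,0,0]}'; python3 -c "
from h import *
for i in range(2):
  w=snap('wrist','w9%d.png'%i);s=snap('side','s9%d.png'%i);t=snap('top','t9%d.png'%i)
go(.561,.165,.171,.07)
W=w['image'].astype(int)
m=lambda im:((im.min(2)>120)&(im.max(2)-im.min(2)<25)).astype(np.uint8)
for k,im in(('w',w),('s',s),('t',t)):
  a=m(im['image'].astype(int));n,l,st,ce=cv2.connectedComponentsWithStats(a);o=np.argsort(-st[1:,4])[:5]+1;print(k,[(st[i].tolist(),ce[i].round(1).tolist()) for i in o])
for z in((.5608,.199,.214),):
  print([proj(x,z).round(0).tolist() for x in(w,s,t)])
o=np.load('pics/s90.npz')['image'];print('side diff',np.abs(o.astype(int)-s['image'])[150:260,200:320].max())
"
```

```text
clock: 16.05
tcp_pos: [0.5655, 0.1654, 0.1717]
orientation: [-0.0, 0.682, 0.731, -0.0]
wrist_force: [0.1, 0.4, -0.2]
finger_gap: 0.012
clock: 16.47
tcp_pos: [0.5656, 0.1654, 0.1717]
orientation: [-0.0, 0.682, 0.731, 0.0]
wrist_force: [0.1, 0.3, -0.2]
finger_gap: 0.0318
clock: 16.88
tcp_pos: [0.5656, 0.1654, 0.1717]
orientation: [-0.0, 0.682, 0.731, 0.0]
wrist_force: [0.4, -1.0, 0.3]
finger_gap: 0.0323
clock: 17.3
tcp_pos: [0.565, 0.1653, 0.2522]
orientation: [-0.001, 0.682, 0.731, -0.001]
wrist_force: [0.5, 0.3, 0.2]
finger_gap: 0.0321
clock: 17.72
tcp_pos: [0.5655, 0.1654, 0.2913]
orientation: [-0.0, 0.682, 0.731, -0.0]
wrist_force: [0.2, 0.1, 0.5]
finger_gap: 0.0318
clock 18.02 tcp [0.5652 0.1653 0.2909] yaw_y 0.07 F [ 0.5 -0.5 -0. ] gap 0.032 j [0.15 0.34 0.31 1.54 0.   1.65]
travel [-0.  -0.1  3. ] n 3.0 turn -0.0
w [([555, 343, 85, 117, 6586], [603.2, 393.9]), ([273, 98, 117, 161, 5959], [320.3, 169.2]), ([596, 203, 44, 120, 3330], [623.1, 255.4]), ([180, 267, 111, 71, 3302], [231.2, 293.4]), ([110, 46, 79, 153, 2387], [150.1, 117.6])]
s [([0, 0, 247, 156, 32009], [116.5, 69.9]), ([286, 0, 167, 108, 10995], [370.4, 35.8]), ([219, 285, 128, 146, 3147], [264.9, 325.8]), ([334, 257, 193, 137, 2444], [437.0, 328.2]), ([490, 409, 53, 71, 2084], [518.1, 441.1])]
t [([176, 0, 464, 316, 45314], [434.9, 62.8]), ([334, 287, 47, 67, 2753], [358.2, 319.7]), ([132, 236, 94, 27, 1549], [182.6, 250.9]), ([11, 0, 74, 23, 1204], [47.1, 8.7]), ([239, 63, 47, 44, 1136], [257.5, 90.0])]
[[315.0, 186.0], [268.0, 183.0], [262.0, 272.0]]
side diff 152
```

```bash
python3 -m crank '{"travel":[[0,0,0],[0,0,0],[0,0,0],[0,0,0],[0,0,0]],"turn":[0,0,0,0,0]}'; python3 -m crank '{"travel":[[0,0,0],[0,0,0],[0,0,0],[0,0,0],[0,0,0]],"turn":[0,0,0,0,0]}' >/dev/null;  python3 -c "
from h import *
p=None
for i in range(8):
  c=read_camera('side' if i%2 else 'wrist');im=c['image'].astype(int)
  if i%2==0:
    a=((im.min(2)>120)&(im.max(2)-im.min(2)<25)).astype(np.uint8)[60:300,255:400];M=cv2.moments(a,True);print(M['m00'],M['m10']/M['m00'],M['m01']/M['m00'])
  else:
    if p is not None:
      d=np.abs(im-p).max(2)[130:260,200:330];print('diff>25 px',(d>25).sum(),'of',d.size, np.argwhere(d>25).mean(0) if (d>25).any() else '')
    p=im
snap('wrist','wa.png');snap('side','sa.png');snap('top','ta.png')
w=cv2.imread('pics/wa.png')[60:300,230:430];s=cv2.imread('pics/sa.png')[150:260,220:320]
cv2.imwrite('pics/wac.png',np.hstack([cv2.resize(w,(400,480)),cv2.resize(s,(400,480))]))
"
```

```text
clock: 18.43
tcp_pos: [0.5656, 0.1654, 0.2918]
orientation: [0.0, 0.682, 0.731, 0.0]
wrist_force: [0.5, -0.5, -0.6]
finger_gap: 0.0319
6642.0 60.07904245709124 119.44068051791629
6640.0 60.126204819277106 119.42153614457831
diff>25 px 31 of 16900 [91.09677419 75.77419355]
6648.0 60.17132972322503 119.3095667870036
diff>25 px 12 of 16900 [87.08333333 83.33333333]
6645.0 60.12084273890143 119.3966892400301
diff>25 px 0 of 16900
```

```bash
python3 -c "
from h import *
w=dict(np.load('pics/wa.npz'));im=w['image'].astype(int)
a=((im.min(2)>110)&(im.max(2)-im.min(2)<30)).astype(np.uint8);n,l,st,ce=cv2.connectedComponentsWithStats(a)
i=max(range(1,n),key=lambda i:st[i][4]*(250<ce[i][0]<400)*(100<ce[i][1]<260));print(st[i]);pts=np.argwhere(l==i)[:,::-1]
h=cv2.convexHull(pts.astype(np.int32));print(cv2.approxPolyDP(h,4,True)[:,0].tolist())
from scipy.spatial.transform import Rotation as Ro
for roll,pitch in((0,0),(.1,0),(-.1,0),(0,.1),(0,-.1)):
  R=Ro.from_euler('ZYX',[.07,pitch,roll]).as_matrix();K=np.array([.5635,.199,.2155])
  P=[(-40,-55,-75),(-40,55,-75),(40,55,-75),(40,-55,-75),(0,57,-14),(0,-57,-14)]
  print(roll,pitch,[proj(w,K+R@np.array(p)/1e3).round(0).astype(int).tolist() for p in P])
b=im[:,:,1]; 
for r in range(95,265,12): print(r,b[r,268:396:4].tolist())
"
```

```text
[ 272   98  147  160 8461]
[[418, 109], [412, 203], [318, 257], [275, 231], [274, 106], [322, 98], [408, 102]]
0 0 [[275, 231], [271, 106], [365, 106], [361, 231], [318, 100], [318, 256]]
0.1 0 [[276, 222], [269, 97], [367, 97], [361, 222], [318, 97], [318, 252]]
-0.1 0 [[275, 241], [272, 116], [364, 116], [362, 240], [318, 103], [318, 260]]
0 0.1 [[267, 233], [261, 106], [356, 107], [353, 230], [316, 100], [316, 256]]
0 -0.1 [[284, 230], [280, 107], [375, 106], [370, 233], [320, 100], [320, 256]]
95 [117, 118, 120, 114, 119, 124, 125, 125, 124, 126, 124, 125, 119, 114, 130, 139, 142, 138, 143, 140, 133, 134, 131, 135, 136, 102, 114, 144, 144, 137, 133, 132]
107 [124, 126, 169, 167, 169, 168, 167, 165, 163, 157, 157, 157, 163, 194, 161, 139, 150, 153, 151, 150, 149, 153, 146, 148, 147, 114, 117, 116, 114, 115, 115, 116]
119 [121, 142, 180, 108, 114, 109, 106, 87, 97, 125, 113, 96, 163, 193, 160, 98, 108, 96, 92, 93, 117, 104, 87, 109, 182, 95, 100, 100, 100, 100, 102, 102]
131 [107, 124, 174, 107, 109, 109, 142, 89, 95, 130, 68, 72, 150, 173, 145, 90, 147, 116, 122, 121, 179, 89, 80,
[... 1030 characters left out ...]
67, 98, 124, 144, 136, 120, 97, 178, 139, 143, 144, 142, 143, 145, 150, 146]
227 [133, 134, 172, 147, 133, 128, 129, 128, 127, 124, 91, 86, 156, 167, 123, 123, 116, 129, 120, 117, 111, 120, 123, 179, 142, 142, 142, 141, 145, 148, 150, 147]
239 [91, 92, 91, 92, 87, 87, 126, 132, 98, 94, 92, 118, 162, 174, 119, 134, 138, 139, 140, 138, 136, 117, 103, 142, 137, 133, 144, 142, 146, 149, 149, 146]
251 [94, 94, 93, 90, 87, 87, 85, 88, 93, 94, 90, 89, 166, 176, 111, 119, 129, 138, 140, 136, 136, 101, 121, 142, 136, 136, 143, 144, 148, 150, 148, 147]
263 [96, 95, 90, 89, 81, 77, 77, 89, 92, 94, 90, 132, 123, 108, 89, 120, 131, 138, 141, 137, 136, 88, 137, 141, 136, 122, 132, 137, 142, 141, 138, 139]
```

```bash
python3 -c "
from h import *
c=dict(np.load('pics/ta.npz'));a=dict(np.load('pics/top1.npz'))
print('can diff',np.abs(c['image'].astype(int)-a['image'])[190:245,335:385].mean())
print(hand_in())"
```

```text
can diff 4.886060606060606
the job is handed in; nothing more can be done
None
```

I pulled the drawer open about 140 mm by its handle, lifted the basket out by its bail and hung it on the hook at the kink. The gripper is about 7 cm clear above it. I handed the job in at about 20 s of the 61 s, and `hand_in` gives no verdict.

**Last checks:**
- **Level:** in the final wrist image, the rim corners and bail ends lie within about 4 px of where a level basket on the hook would appear. A 0.1 rad tilt would shift them by about 10 px.
- **Still:** after a short settling time, the basket's image centre moved by less than 0.15 px between frames. The last two side views did not differ at all.
- **On the hook:** before I released it, the wrist force had dropped from about -2.3 N to about 0, so the hook was carrying the weight.
- **Spray can:** I only compared its patch in the top view before and after. The change was small (mean difference 4.9 grey levels), and the arm's path stayed clear of the can.

**What went wrong or disagreed:**
- **Handle grasp:** the first attempt closed above the bar. The finger tips looked roughly 15 mm higher in the images than the reported tool position. I went about 22 mm lower and the second attempt held.
- **Bail contact:** when first lowered, the bail touched the tip side of the hook, so I moved it 4 mm towards the post.
- **Final view:** the picture limit of 12 had been reached, so the final state was checked by numbers only, not by eye.

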